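# Tare the kitchen scale with the prep cup on it

## Task

Pick up the small steel prep cup and set it down upright in the middle of the kitchen scale's round platform (set it down, do not drop it) and let go. Then press the scale's long tare key and hold it down for a moment so that it registers, firmly but without forcing it, and do not press the round key beside it. Leave the cup standing on the platform.

Things in the scene. Friction and masses are not known exactly. Their poses are not given: they have to be found in the camera images.
- cup: small plain straight-sided open steel cup, no handle, 54 mm outer diameter, 52 mm tall, wall 3 mm, about 110 g, standing mouth up on the worktop (the steel tumbler, 110 mm tall, and the white mug are bystanders). Origin: centre of the cup, half-way up, 26 mm above what it stands on; z points up out of the mouth
- platform (a point): centre of the top of the round steel weighing platform, 160 mm diameter, 30 mm above the worktop, of a low grey kitchen scale (250 x 190 mm, body 22 mm high, fixed on the worktop). Scale axes: z up, x from the edge with the keys to the far edge, y along the row of keys from the round key to the tare key
- tare: tare key: long white rectangular flat pad, 34 (x) by 60 mm (y), on the scale's black front strip. Origin: centre of its top face, 25 mm above the worktop, 2.5 mm proud of the scale's body; 131 mm to -x and 45 mm to +y of platform in scale axes. It gives only 1.5 mm (4 N per mm), then stops hard; registers when pressed by the fingers with over 4 N for 0.2 s; 40 N damages it
- units: units key, not to be pressed: small round white pad, 26 mm diameter, on the same strip, 103 mm from the tare key, centre to centre. Origin: centre of its top face, 25 mm above the worktop; same stroke and spring
Mind the look-alikes: they are no part of the job. Leave any brown or yellow look-alike of the cup alone.

How it is judged (in metres and radians):
On the way, in this order (a step that is already met when the one before it is completed fails the run):
1. the cup stands upright and still in the middle of the platform, let go (horizontal distance between cup and platform below 0.035 m and z of cup in the frame of platform between 0.02 and 0.032 m and angle between cup's own z axis and vertical below 0.17 rad and linear speed of cup below 0.03 m/s and contact force between cup and the arm below 0.1 N and contact force between cup and the fingers below 0.1 N), for 0.2 s.
2. the tare key is pressed by the fingers with more than 4 N, the cup standing free on the platform (contact force between tare and the fingers above 4 N and horizontal distance between cup and platform below 0.035 m and angle between cup's own z axis and vertical below 0.17 rad and contact force between cup and the arm below 0.1 N and contact force between cup and the fingers below 0.1 N), for 0.2 s.
At the end, for the whole second after the job is handed in: The cup stands still and upright (within 10 degrees) on the platform, its centre within 35 mm of the platform's, mouth up, and nothing presses on either key (horizontal distance between cup and platform below 0.035 m and z of cup in the frame of platform between 0.02 and 0.032 m and angle between cup's own z axis and vertical below 0.17 rad and linear speed of cup below 0.03 m/s and contact force between each of tare, units and anything else below 0.5 N); the robot touches nothing.
It fails at once if the tare key is forced: more than 40 N (contact force between tare and anything else above 40 N).
It fails at once if the round units key is pressed with more than 3 N (contact force between units and anything else above 3 N).
It fails at once if the cup is dropped: it falls free of the hand faster than 0.7 m/s (about 25 mm) (contact force between cup and the fingers below 0.05 N and contact force between cup and the arm below 0.05 N and linear speed of cup above 0.7 m/s).
It also fails if it takes over 51 s, if anything falls off the work surface, if the arm or the gripper's body presses on something with over 40 N, if the wrist force passes 120 N, or if a joint passes its speed limit or range.

## Robot

A 7-joint arm with a two-finger parallel gripper is mounted at the origin on the work surface. World frame = base frame: x ahead of the robot, y to its left, z up, the work surface at z = 0. Lengths are in mm, angles in rad, forces in N, time in s.
With the tool pointing down it reaches from about 400 to 875 mm from the base axis. Payload 4.4 kg.
Tool frame: the origin (TCP) lies between the finger pads; the fingertips stand 22 mm ahead of it and the grasp point (between the pads) lies 3 mm ahead of it; z points along the fingers, y is the line along which they close (so a half turn about z gives the same grasp; the last joint's range is limited). The gripper opens to 85 mm and grips with 20 to 120 N. Pads are 22 mm wide; open, the fingers measure 114 mm over their backs; the gripper's body (76 mm by 85 mm) begins 54 mm behind the grasp point. The pads swing forward as they close: fully open they stand 13 mm farther back than shut.
Start: joints at [-1.255, 0.628, 0.038, 1.517, -0.027, 0.996, -0.02], TCP at [242.163, 603.22, 253.313] pointing down, gripper open.
Joint ranges: [-3.06, 3.06], [-0.37, 2.12], [-1.25, 1.32], [0.18, 2.47], [-1.1, 4.24], [0.23, 1.98], [-2.94, 2.94]. Speed limits (rad/s): [2.57, 2.57, 3.14, 3.14, 3.14, 3.14, 3.14].

## Interface

Orientations are given as [roll, pitch, yaw] about the fixed x, y, z axes, in that order (R = Rz(yaw) Ry(pitch) Rx(roll)).
In Python, from cell import ctrl gives the robot as it stands.
- The arm moves only by the tool step_arm, never from a script. Its argument "plan" is a list of rows, each an object of numbers: "dx", "dy", "dz": the shift along the tool's x, y, z scaled (see below); "ax", "ay", "az": the turn, a rotation vector about the tool's x, y, z scaled (see below); "gripper": the opening, from 0 (shut) to 1 (fully open). A call has 1 to 20 rows; each row shifts and turns the commanded pose from where the row before left it, along the tool's axes as they then stand; what a row does not reach is not made up. The controller multiplies each number of a shift by 0.3 m and each number of a turn by 90 degrees. A row lasts 1/8 s, in which the tool goes at most 62.5 mm and 10.7 degrees, less where a joint would pass 70% of its speed; a pose out of reach is approached as far as the arm can. A call with a number of a shift or a turn outside -1 to 1 is refused whole. A call with a gripper value outside its range is refused whole. The fingers move at their own pace and stop on an object; the grip force is fixed at half the most. Time passes only in rows, so rows that do not move let the fingers close. It gives the time, the measured TCP pose, the force, the opening and the grip force at its end, in the units of the state.
- ctrl.read_state(): the state, without advancing time (a new reading comes with each control period).
- ctrl.get_image(name): name is "scene" or "top" or "wrist"; returns a dict with "color" (480x640x3 uint8, red, green, blue), "range_z" (480x640 float32, mm along the optical axis (not along the pixel's ray), 0 where there is no reading), "fx", "fy", "cx", "cy" (pixels), "T" (4x4, takes a point from camera to world coordinates); the wrist camera has in their place "T_tool_cam" (4x4, takes a point from camera to tool coordinates, whose origin is the TCP and whose axes are the flange's). Camera axes: x right, y down, z forward; pixel columns grow to the right and rows downward; lengths in mm; the calibration is good to about 2 mm. A picture is of the moment at which its call begins: read the wrist's pose just before it.
- ctrl.finish_job(): hands the job in; it is judged then, once.
The state is a dict: "clock": time; "qpos": joint angles; "qd": joint speeds; "tau": joint torques, N m; "eef_pos": TCP position; "tool_rot": TCP orientation; "force": force on the tool from outside, world axes, zero at the start; "torque": the same for the moment, N m; "width": finger opening in mm; "gripper_force": force on a finger pad.
Only numpy, scipy, OpenCV 4.12 (cv2) and the standard library are available. Lean on these libraries where they do the work, as an engineer would, in place of code of your own. Each camera call takes 0.05 s, during which the arm holds its last target. There are 200 camera calls.

## Working session

There is one attempt and no reset: what is moved stays moved. The work goes in short steps, Python scripts to look and compute and a tool call to move; the robot and the scene stay as the last step left them, time stands still between calls to the robot, and variables do not carry over. Pictures are saved under pics/ and viewed, at most 10 in all, crops included, and the job is handed in when it is done.

Besides the shell and the picture viewer there is one more tool, called after "Call:" by a JSON object that holds its "method" and its "body", one argument or row to a line. step_arm: Moves the arm, as the interface text tells. Shifts and turns lie within -1 to 1; 1 stands for 0.3 m of shift or 90 degrees of turn. Its arguments: {"type":"object","properties":{"plan":{"type":"array"}},"required":["plan"]}

```bash
mkdir -p pics; ls
cat > h.py <<'E'
import numpy as np,cv2
from cell import ctrl
def grab(n,f):
    im=ctrl.get_image(n); np.savez('/tmp/'+n+'.npz',**im); cv2.imwrite('pics/'+f,im['color'][:,:,::-1]); return im
def ray(im,u,v,z,T=None):
    T=im['T'] if T is None else T
    d=T[:3,:3]@np.array([(u-im['cx'])/im['fx'],(v-im['cy'])/im['fy'],1]); o=T[:3,3]
    return o+d*(z-o[2])/d[2]
def pt(im,u,v):
    d=im['range_z'][v,u]; return (im['T']@np.array([(u-im['cx'])/im['fx']*d,(v-im['cy'])/im['fy']*d,d,1]))[:3]
E
python3 - <<'E'
from h import *
s=ctrl.read_state();print({k:np.round(v,3) for k,v in s.items()})
for n in('top','scene'):
    im=grab(n,n+'1.png');print(n,im['T'].round(2).tolist(),im['fx'],im['cx'],im['cy'])
E
```

```text
pics
{'clock': np.float64(0.0), 'qpos': array([-1.255,  0.629,  0.038,  1.518, -0.027,  0.996, -0.02 ]), 'qd': array([-0.001, -0.   , -0.   ,  0.001,  0.   ,  0.002, -0.   ]), 'tau': array([-0.0000e+00, -5.6341e+01,  1.2260e+00, -1.9344e+01,  1.1000e-02,
        1.1000e-02,  0.0000e+00]), 'eef_pos': array([241.912, 602.66 , 252.366]), 'tool_rot': array([-3.14,  0.  ,  2.76]), 'force': array([-0.282,  0.214, -0.147]), 'torque': array([-0.029,  0.022,  0.059]), 'gripper_force': np.float64(0.0), 'width': np.float64(85.296)}
top [[-0.0, -0.99, 0.12, 440.25], [-1.0, -0.0, -0.0, -22.02], [0.0, -0.12, -0.99, 1191.57], [0.0, 0.0, 0.0, 1.0]] 521.9312491124225 309.7105961315368 239.156455594543
scene [[-0.77, 0.45, -0.45, 1140.67], [0.64, 0.52, -0.57, 621.04], [-0.02, -0.73, -0.69, 877.91], [0.0, 0.0, 0.0, 1.0]] 613.9498048175082 328.2354748109887 240.38315262260505
```

View pics/top1.png

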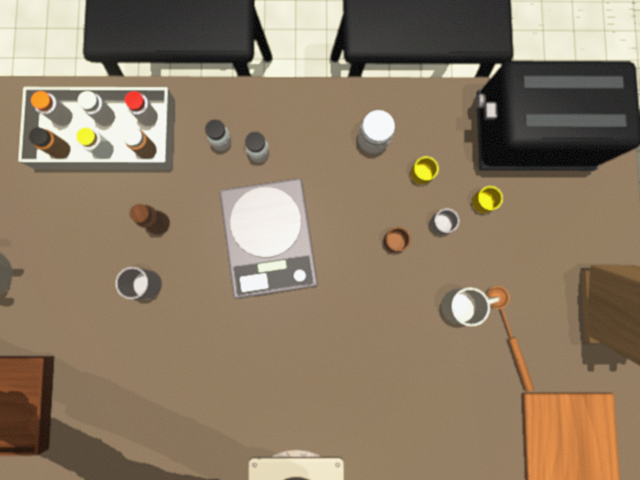

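View pics/scene1.png

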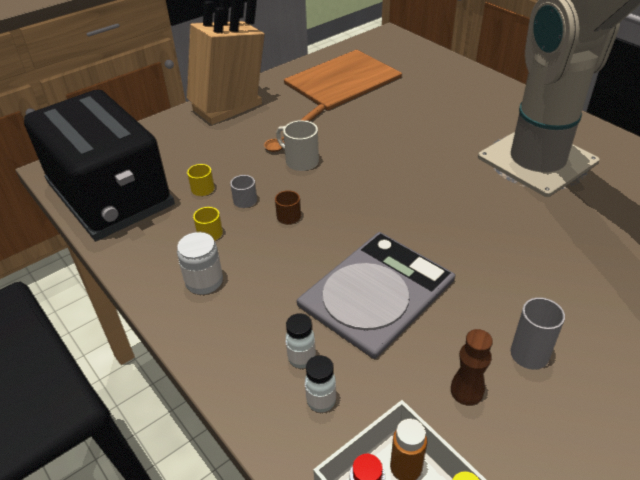

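The candidates for the cup in the top view are:
- grey cup at (446,221): small, grey and handleless, so it fits the description
- tumbler at (133,284): tall
- mug at (468,307): has a handle
- brown cup at (397,240), and yellow cups at (425,169) and (489,199): look-alikes to leave alone

The scale's platform is at about (266,221), the tare key at (254,283) and the units key at (299,275). I'll measure these and confirm the cup in a crop.

```bash
cat > m.py <<'E'
from h import *
im={k:v for k,v in np.load('/tmp/top.npz').items()}; sc={k:v for k,v in np.load('/tmp/scene.npz').items()}
def rng(im):
    H,W=im['range_z'].shape; v,u=np.mgrid[:H,:W]; d=im['range_z']
    P=np.stack([(u-im['cx'])/im['fx']*d,(v-im['cy'])/im['fy']*d,d],-1)
    return P@im['T'][:3,:3].T+im['T'][:3,3]
P=rng(im);S=rng(sc)
def fit(p):
    A=np.c_[2*p[:,:2],np.ones(len(p))];x=np.linalg.lstsq(A,(p[:,:2]**2).sum(1),rcond=None)[0]
    return x[:2].round(1),round(float(np.sqrt(x[2]+x[0]**2+x[1]**2)),1)
# cups: points above 42 mm, clustered
for nm,Q in(('top',P),('scene',S)):
    m=((Q[...,2]>44)&(Q[...,2]<60)).astype(np.uint8)
    n,l,st,c=cv2.connectedComponentsWithStats(m,connectivity=8)
    for i in range(1,n):
        p=Q[l==i]
        if st[i,4]>25 and p[:,:2].ptp(0).max()<130 if hasattr(p,'ptp') else st[i,4]>25 and np.ptp(p[:,:2],axis=0).max()<130: print(nm,c[i].round(),st[i,4],fit(p),np.percentile(p[:,2],95).round(1))
print('table z',np.median(P[300:400,350:430,2]),'platform z',np.median(P[215:225,260:270,2]))
g=cv2.cvtColor(im['color'],cv2.COLOR_RGB2HSV)
w=((g[...,2]>165)&(g[...,1]<40)).astype(np.uint8);w[:,:215]=0;w[:,325:]=0;w[:170]=0;w[305:]=0
n,l,st,c=cv2.connectedComponentsWithStats(w)
for i in range(1,n):
    if st[i,4]>40:
        z=30 if st[i,4]>2000 else 25
        cn=cv2.findContours((l==i).astype(np.uint8),0,1)[0][0]; r=cv2.minAreaRect(cn)
        print(c[i].round(1),st[i,4],ray(im,*c[i],z).round(1),r)
cv2.imwrite('pics/crop1.png',cv2.resize(im['color'][150:270,370:530,::-1],None,fx=4,fy=4,interpolation=2))
E
python3 m.py
```

```text
top [63. 93.] 95 (array([939.6, 530.4]), 37.5) 59.3
top [110.  93.] 97 (array([889.8, 424.9]), 30.3) 59.3
top [152.  93.] 72 (array([914.3, 331.2]), 17.8) 59.2
top [ 59. 115.] 88 (array([869.3, 551.2]), 22.8) 59.3
top [103. 115.] 77 (array([869.2, 451.3]), 23.0) 59.2
top [146. 117.] 63 (array([868.8, 351.3]), 22.8) 59.6
top [221. 142.] 57 (array([811.5, 179.6]), 23.9) 59.2
top [371. 145.] 61 (array([ 817.9, -175.3]), 36.9) 57.9
top [ 58. 149.] 82 (array([789.9, 551.7]), 23.3) 58.9
top [102. 149.] 67 (array([789.3, 451.3]), 23.1) 58.9
top [146. 150.] 58 (array([789.5, 351.7]), 23.2) 59.5
top [259. 155.] 49 (array([784.5,  92.4]), 24.3) 57.9
top [425. 169.] 139 (array([ 735.3, -286.7]), 25.3) 55.1
top [490. 198.] 141 (array([ 668. , -427.7]), 25.3) 56.1
top [446. 221.] 147 (array([ 617.4, -329.5]), 25.2) 54.7
top [157. 223.] 90 (array([618.1, 320.9]), 19.6) 59.0
top [397. 239.] 126 (array([ 576.1, -221. ]), 25.2) 55.7
top [  1. 272.] 42 (array([501.9, 679.7]), 34.5) 52.8
top [129. 282.] 68 (array([478.2, 341.4]), 29.7) 59.5
top [153. 284.] 62 (array([478.1, 341. ]), 32.4) 58.8
top [449
[... 537 characters left out ...]
y([ 818.6, -175.7]), 36.2) 58.9
scene [540. 323.] 103 (array([466.2, 334.3]), 18.8) 59.3
scene [532. 347.] 257 (array([477.6, 339.5]), 32.4) 59.3
scene [301. 348.] 180 (array([784.1,  91.1]), 23.5) 59.2
scene [469. 381.] 236 (array([619.4, 320.5]), 18.8) 59.1
scene [321. 393.] 187 (array([811.4, 178.6]), 23.6) 59.1
scene [445. 453.] 257 (array([760.5, 385.1]), 24.2) 59.3
scene [406. 465.] 176 (array([789.5, 351.1]), 23.2) 58.9
table z 0.724917003026917 platform z 31.01764204751612
[265.4 229.3] 6939 [600.6  71.7  30. ] ((267.230712890625, 237.22262573242188), (104.89371490478516, 81.82369232177734), 81.38435363769531)
[299.3 275.1] 121 [498.2  -4.5  25. ] ((299.5, 275.0), (12.0, 11.0), 90.0)
```

View pics/crop1.png

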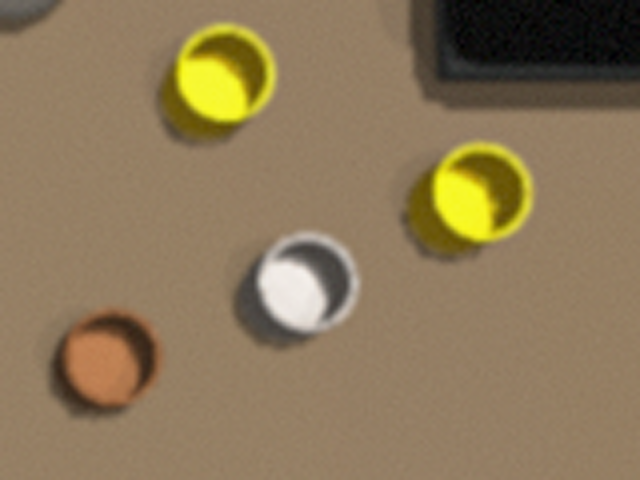

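The grey cup is confirmed: plain, handleless and 52 mm tall, at about (618,-330). The top and scene views agree to within about 1.5 mm. I'll turn the tool to a closing line that clears its neighbours, then refine the scale's position.

Call:
{"method": "step_arm", "body": {
  "plan": [
    {"az": 0.113, "gripper": 1},
    {"az": 0.113, "gripper": 1},
    {"az": 0.113, "gripper": 1},
    {"az": 0.113, "gripper": 1},
    {"az": 0.113, "gripper": 1},
    {"az": 0.113, "gripper": 1},
    {"az": 0.113, "gripper": 1},
    {"az": 0.113, "gripper": 1},
    {"az": 0.113, "gripper": 1},
    {"gripper": 1}
  ]
}}

```text
invalid input
```

```bash
cat > go.py <<'E'
from h import *
from scipy.spatial.transform import Rotation as Ro
def go(target):
    s=ctrl.read_state();R=Ro.from_euler('xyz',s['tool_rot']).as_matrix()
    d=R.T@(np.array(target)-s['eef_pos']);print('t',s['clock'].round(2),'pos',s['eef_pos'].round(1),'rot',s['tool_rot'].round(3),'units total',(d/300).round(4),'F',s['force'].round(1),'w',s['width'].round(1),'ydir',R[:,1].round(3))
E
cat > m2.py <<'E'
import io,contextlib
with contextlib.redirect_stdout(io.StringIO()): from m import *
g=cv2.cvtColor(im['color'],cv2.COLOR_RGB2HSV)
def blob(img,Q,box,thr):
    h=cv2.cvtColor(img['color'],cv2.COLOR_RGB2HSV);w=((h[...,2]>thr)&(h[...,1]<40)).astype(np.uint8)
    M=np.zeros_like(w);M[box[1]:box[3],box[0]:box[2]]=1;w*=M
    n,l,st,c=cv2.connectedComponentsWithStats(w)
    for i in range(1,n):
        if st[i,4]>40: print(c[i].round(1),st[i].tolist(),ray(img,*c[i],25).round(1), Q[l==i][:,2].mean().round(1))
for thr in(200,215,225): print(thr);blob(im,P,(233,262,315,297),thr);blob(sc,S,(370,235,450,285),thr)
for nm,Q in(('top',P),('scene',S)):
    m=((Q[...,2]>27.5)&(Q[...,2]<34)&(np.hypot(Q[...,0]-615,Q[...,1]-72)<110)).astype(np.uint8)
    n,l,st,c=cv2.connectedComponentsWithStats(m);i=1+st[1:,4].argmax();p=Q[l==i]
    cn=max(cv2.findContours((l==i).astype(np.uint8),0,1)[0],key=len)[:,0];print(nm,p[:,:2].mean(0),fit(Q[cn[:,1],cn[:,0]]))
E
python3 m2.py; python3 -c "
from go import *
go((618,-330,150))"
```

```text
200
[271.1 266. ] [258, 262, 28, 10, 219] [518.7  58.6  25. ] 30.3
[299.3 275.1] [294, 270, 12, 11, 102] [498.3  -4.5  25. ] 37.3
[253.5 282.1] [240, 273, 28, 19, 406] [482.8  97.5  25. ] 31.8
[384.4 243.8] [379, 240, 12, 8, 77] [496.4  -6.8  25. ] 26.1
[426.6 268.3] [410, 258, 33, 22, 357] [481.8  96.   25. ] 26.1
215
[271.2 266. ] [258, 262, 28, 10, 210] [518.7  58.3  25. ] 30.5
[299.1 275.1] [294, 270, 11, 11, 94] [498.1  -4.1  25. ] 26.0
[253.5 282.3] [240, 274, 28, 18, 385] [482.4  97.6  25. ] 32.2
[384.2 243.9] [379, 240, 11, 8, 67] [496.8  -6.7  25. ] 26.1
[426.4 268.1] [411, 258, 32, 22, 344] [481.7  95.4  25. ] 26.1
225
[271.3 266. ] [258, 262, 28, 10, 197] [518.5  58.2  25. ] 30.9
[299.2 275.2] [294, 270, 11, 11, 92] [498.1  -4.2  25. ] 26.0
[253.5 282.2] [240, 274, 28, 18, 375] [482.5  97.6  25. ] 32.4
[384. 244.] [379, 241, 11, 7, 64] [497.2  -6.8  25. ] 26.2
[426.3 268.1] [411, 258, 32, 21, 323] [481.8  95.4  25. ] 26.1
top [617.31067309  72.65889497] (array([617.8,  72.5]), 78.2)
scene [621.08469524  74.92242328] (array([618.5,  72.1]), 78.8)Traceback (most recent call last):
  File "<string>", line 3, in <module>
    go((618,-330,150))
    ~~^^^^^^^^^^^^^^^^
  File "go.py", line 5, in go
    d=R.T@(np.array(target)-s['eef_pos']);print('t',s['clock'].round(2),'pos',s['eef_pos'].round(1),'rot',s['tool_rot'].round(3),'units total',(d/300).round(4),'F',s['force'].round(1),'w',s['width'].round(1),'ydir',R[:,1].round(3))
                                                    ^^^^^^^^^^^^^^^^
AttributeError: 'float' object has no attribute 'round'
```

Checks against the given sizes: tare to units measures 103 mm (given 103), and tare to platform 138 mm (given 138.5). The move was refused, probably because each row needs all its fields, so I'll send full rows.

Call:
{"method": "step_arm", "body": {
  "plan": [
    {"dx": 0, "dy": 0, "dz": 0, "ax": 0, "ay": 0, "az": 0.113, "gripper": 1},
    {"dx": 0, "dy": 0, "dz": 0, "ax": 0, "ay": 0, "az": 0.113, "gripper": 1},
    {"dx": 0, "dy": 0, "dz": 0, "ax": 0, "ay": 0, "az": 0.113, "gripper": 1},
    {"dx": 0, "dy": 0, "dz": 0, "ax": 0, "ay": 0, "az": 0.113, "gripper": 1},
    {"dx": 0, "dy": 0, "dz": 0, "ax": 0, "ay": 0, "az": 0.113, "gripper": 1},
    {"dx": 0, "dy": 0, "dz": 0, "ax": 0, "ay": 0, "az": 0.113, "gripper": 1},
    {"dx": 0, "dy": 0, "dz": 0, "ax": 0, "ay": 0, "az": 0.113, "gripper": 1},
    {"dx": 0, "dy": 0, "dz": 0, "ax": 0, "ay": 0, "az": 0.113, "gripper": 1},
    {"dx": 0, "dy": 0, "dz": 0, "ax": 0, "ay": 0, "az": 0.113, "gripper": 1},
    {"dx": 0, "dy": 0, "dz": 0, "ax": 0, "ay": 0, "az": 0, "gripper": 1}
  ]
}}

```text
clock: 1.35
eef_pos: [241.8, 603.0, 252.7]
tool_rot: [3.141, 0.001, 1.164]
force: [0.9, -0.2, -0.1]
width: 85.2
gripper_force: 0.0
```

```bash
sed -i "s/\['clock'\].round(2)/['clock']/;s/s\['width'\].round(1)/s['width']/" go.py; python3 -c "
from go import *
go((618,-330,150))"
```

```text
t 1.35 pos [241.8 603.  252.7] rot [3.141e+00 1.000e-03 1.164e+00] units total [-2.3605  2.3813  0.3463] F [ 0.9 -0.2 -0.1] w 85.22125521990422 ydir [ 0.919 -0.395  0.001]
```

Call:
{"method": "step_arm", "body": {
  "plan": [
    {"dx": -0.118, "dy": 0.119, "dz": 0, "ax": 0, "ay": 0, "az": 0, "gripper": 1},
    {"dx": -0.118, "dy": 0.119, "dz": 0, "ax": 0, "ay": 0, "az": 0, "gripper": 1},
    {"dx": -0.118, "dy": 0.119, "dz": 0, "ax": 0, "ay": 0, "az": 0, "gripper": 1},
    {"dx": -0.118, "dy": 0.119, "dz": 0, "ax": 0, "ay": 0, "az": 0, "gripper": 1},
    {"dx": -0.118, "dy": 0.119, "dz": 0, "ax": 0, "ay": 0, "az": 0, "gripper": 1},
    {"dx": -0.118, "dy": 0.119, "dz": 0, "ax": 0, "ay": 0, "az": 0, "gripper": 1},
    {"dx": -0.118, "dy": 0.119, "dz": 0, "ax": 0, "ay": 0, "az": 0, "gripper": 1},
    {"dx": -0.118, "dy": 0.119, "dz": 0, "ax": 0, "ay": 0, "az": 0, "gripper": 1},
    {"dx": -0.118, "dy": 0.119, "dz": 0, "ax": 0, "ay": 0, "az": 0, "gripper": 1},
    {"dx": -0.118, "dy": 0.119, "dz": 0, "ax": 0, "ay": 0, "az": 0, "gripper": 1},
    {"dx": -0.118, "dy": 0.119, "dz": 0, "ax": 0, "ay": 0, "az": 0, "gripper": 1},
    {"dx": -0.118, "dy": 0.119, "dz": 0, "ax": 0, "ay": 0, "az": 0, "gripper": 1},
    {"dx": -0.118, "dy": 0.119, "dz": 0, "ax": 0, "ay": 0, "az": 0, "gripper": 1},
    {"dx": -0.118, "dy": 0.119, "dz": 0, "ax": 0, "ay": 0, "az": 0, "gripper": 1},
    {"dx": -0.118, "dy": 0.119, "dz": 0, "ax": 0, "ay": 0, "az": 0, "gripper": 1},
    {"dx": -0.118, "dy": 0.119, "dz": 0, "ax": 0, "ay": 0, "az": 0, "gripper": 1},
    {"dx": -0.118, "dy": 0.119, "dz": 0, "ax": 0, "ay": 0, "az": 0, "gripper": 1},
    {"dx": -0.118, "dy": 0.119, "dz": 0, "ax": 0, "ay": 0, "az": 0, "gripper": 1},
    {"dx": -0.118, "dy": 0.119, "dz": 0, "ax": 0, "ay": 0, "az": 0, "gripper": 1},
    {"dx": -0.118, "dy": 0.119, "dz": 0, "ax": 0, "ay": 0, "az": 0, "gripper": 1}
  ]
}}

```text
clock: 3.85
eef_pos: [616.6, -331.5, 253.0]
tool_rot: [-3.141, -0.001, 1.166]
force: [0.4, 0.1, -0.0]
width: 85.5
gripper_force: 0.0
```

```bash
cat > w.py <<'E'
from go import *
import sys
go((618,-330,150))
s=ctrl.read_state();im=grab('wrist',sys.argv[1])
Tw=np.eye(4);Tw[:3,:3]=Ro.from_euler('xyz',s['tool_rot']).as_matrix();Tw[:3,3]=s['eef_pos'];im['T']=Tw@im['T_tool_cam']
H,W=im['range_z'].shape; v,u=np.mgrid[:H,:W]; d=im['range_z']
P=np.stack([(u-im['cx'])/im['fx']*d,(v-im['cy'])/im['fy']*d,d],-1)@im['T'][:3,:3].T+im['T'][:3,3]
m=(d>0)&(P[...,2]>46)&(P[...,2]<58)&(np.hypot(P[...,0]-618,P[...,1]+330)<45)
p=P[m];print(len(p))
if len(p)>20:
    c,r=cv2.minEnclosingCircle(p[:,:2].astype(np.float32));print('rim',c,r,p[:,2].mean())
E
python3 w.py w1.png
```

```text
t 3.85 pos [ 616.6 -331.5  253. ] rot [-3.141e+00 -1.000e-03  1.166e+00] units total [0.0063 0.0024 0.3434] F [ 0.4  0.1 -0. ] w 85.46277560966399 ydir [ 0.919 -0.394 -0.   ]
728
rim (619.0933837890625, -332.9352111816406) 27.20916175842285 50.533487526559036
```

View pics/w1.png

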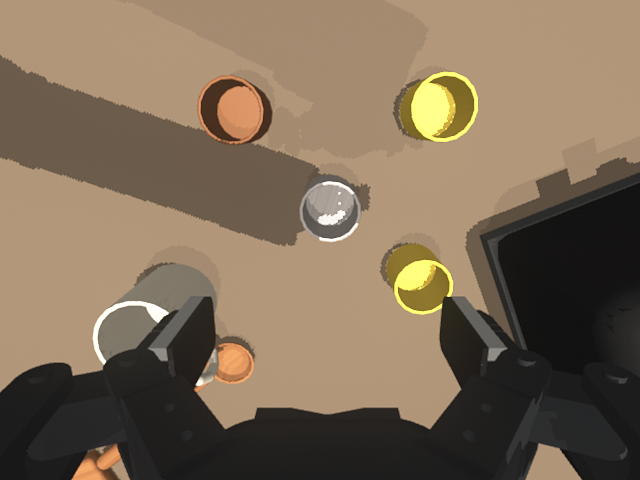

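The wrist view shows the grey cup at (330,211), its surroundings clear along the closing line and its rim at (619,-333), r 27. I'll descend to TCP z = 37 and grip.

Call:
{"method": "step_arm", "body": {
  "plan": [
    {"dx": 0.003, "dy": 0.006, "dz": 0.09, "ax": 0, "ay": 0, "az": 0, "gripper": 1},
    {"dx": 0, "dy": 0, "dz": 0.1, "ax": 0, "ay": 0, "az": 0, "gripper": 1},
    {"dx": 0, "dy": 0, "dz": 0.1, "ax": 0, "ay": 0, "az": 0, "gripper": 1},
    {"dx": 0, "dy": 0, "dz": 0.1, "ax": 0, "ay": 0, "az": 0, "gripper": 1},
    {"dx": 0, "dy": 0, "dz": 0.1, "ax": 0, "ay": 0, "az": 0, "gripper": 1},
    {"dx": 0, "dy": 0, "dz": 0.07, "ax": 0, "ay": 0, "az": 0, "gripper": 1},
    {"dx": 0, "dy": 0, "dz": 0.06, "ax": 0, "ay": 0, "az": 0, "gripper": 1},
    {"dx": 0, "dy": 0, "dz": 0.05, "ax": 0, "ay": 0, "az": 0, "gripper": 1},
    {"dx": 0, "dy": 0, "dz": 0.03, "ax": 0, "ay": 0, "az": 0, "gripper": 1},
    {"dx": 0, "dy": 0, "dz": 0.02, "ax": 0, "ay": 0, "az": 0, "gripper": 1},
    {"dx": 0, "dy": 0, "dz": 0, "ax": 0, "ay": 0, "az": 0, "gripper": 1},
    {"dx": 0, "dy": 0, "dz": 0, "ax": 0, "ay": 0, "az": 0, "gripper": 0.5},
    {"dx": 0, "dy": 0, "dz": 0, "ax": 0, "ay": 0, "az": 0, "gripper": 0},
    {"dx": 0, "dy": 0, "dz": 0, "ax": 0, "ay": 0, "az": 0, "gripper": 0},
    {"dx": 0, "dy": 0, "dz": 0, "ax": 0, "ay": 0, "az": 0, "gripper": 0},
    {"dx": 0, "dy": 0, "dz": 0, "ax": 0, "ay": 0, "az": 0, "gripper": 0},
    {"dx": 0, "dy": 0, "dz": 0, "ax": 0, "ay": 0, "az": 0, "gripper": 0},
    {"dx": 0, "dy": 0, "dz": 0, "ax": 0, "ay": 0, "az": 0, "gripper": 0}
  ]
}}

```text
clock: 6.15
eef_pos: [618.8, -330.4, 38.2]
tool_rot: [3.14, 0.0, 1.162]
force: [0.7, 0.0, 6.9]
width: 51.8
gripper_force: 63.4
```

Call:
{"method": "step_arm", "body": {
  "plan": [
    {"dx": 0, "dy": 0, "dz": -0.02, "ax": 0, "ay": 0, "az": 0, "gripper": 0},
    {"dx": 0, "dy": 0, "dz": -0.04, "ax": 0, "ay": 0, "az": 0, "gripper": 0},
    {"dx": 0, "dy": 0, "dz": -0.08, "ax": 0, "ay": 0, "az": 0, "gripper": 0},
    {"dx": 0, "dy": 0, "dz": -0.1, "ax": 0, "ay": 0, "az": 0, "gripper": 0},
    {"dx": 0, "dy": 0, "dz": -0.1, "ax": 0, "ay": 0, "az": 0, "gripper": 0},
    {"dx": 0, "dy": 0, "dz": -0.1, "ax": 0, "ay": 0, "az": 0, "gripper": 0},
    {"dx": 0, "dy": 0, "dz": -0.06, "ax": 0, "ay": 0, "az": 0, "gripper": 0},
    {"dx": 0, "dy": 0, "dz": 0, "ax": 0, "ay": 0, "az": 0, "gripper": 0},
    {"dx": 0, "dy": 0, "dz": 0, "ax": 0, "ay": 0, "az": 0, "gripper": 0}
  ]
}}

```text
clock: 7.28
eef_pos: [617.5, -329.5, 186.0]
tool_rot: [-3.139, -0.0, 1.162]
force: [-0.3, 1.0, -0.9]
width: 51.7
gripper_force: 62.9
```

```bash
cat > l.py <<'E'
from go import *
import sys
go((618,72,188))
s=ctrl.read_state()['eef_pos']
im=grab('scene',sys.argv[1]+'.png')
H,W=im['range_z'].shape; v,u=np.mgrid[:H,:W]; d=im['range_z']
P=np.stack([(u-im['cx'])/im['fx']*d,(v-im['cy'])/im['fy']*d,d],-1)@im['T'][:3,:3].T+im['T'][:3,3]
q=np.linalg.inv(im['T'])@np.r_[s[:2],s[2]-10,1];c=int(q[0]/q[2]*im['fx']+im['cx']);r=int(q[1]/q[2]*im['fy']+im['cy']);print(c,r)
a,b=max(0,r-75),max(0,c-100);x=im['color'][a:a+150,b:b+200,::-1];cv2.imwrite('pics/'+sys.argv[1]+'c.png',cv2.resize(x,None,fx=4,fy=4,interpolation=2)[:600])
for rr in range(r-20,r+50,5): print(rr,P[rr,c].round(0).tolist(),im['color'][rr,c].tolist())
E
python3 l.py s2
```

```text
t 7.275 pos [ 617.5 -329.5  186. ] rot [-3.139 -0.     1.162] units total [ 1.2287 -0.5301 -0.0048] F [-0.3  1.  -0.9] w 51.68695569668945 ydir [ 0.918 -0.397 -0.002]
236 134
114 [434.0, -649.0, 2.0] [82, 66, 49]
119 [602.0, -350.0, 197.0] [75, 73, 72]
124 [603.0, -351.0, 185.0] [75, 74, 72]
129 [606.0, -348.0, 176.0] [79, 76, 77]
134 [629.0, -309.0, 193.0] [77, 75, 72]
139 [630.0, -310.0, 181.0] [79, 77, 76]
144 [634.0, -306.0, 173.0] [75, 73, 73]
149 [632.0, -312.0, 157.0] [76, 74, 74]
154 [536.0, -493.0, 3.0] [133, 113, 92]
159 [544.0, -482.0, -2.0] [132, 114, 92]
164 [558.0, -460.0, 2.0] [134, 114, 93]
169 [570.0, -442.0, 2.0] [135, 117, 94]
174 [581.0, -424.0, 3.0] [134, 114, 92]
179 [590.0, -410.0, 1.0] [133, 113, 92]
```

View pics/s2c.png

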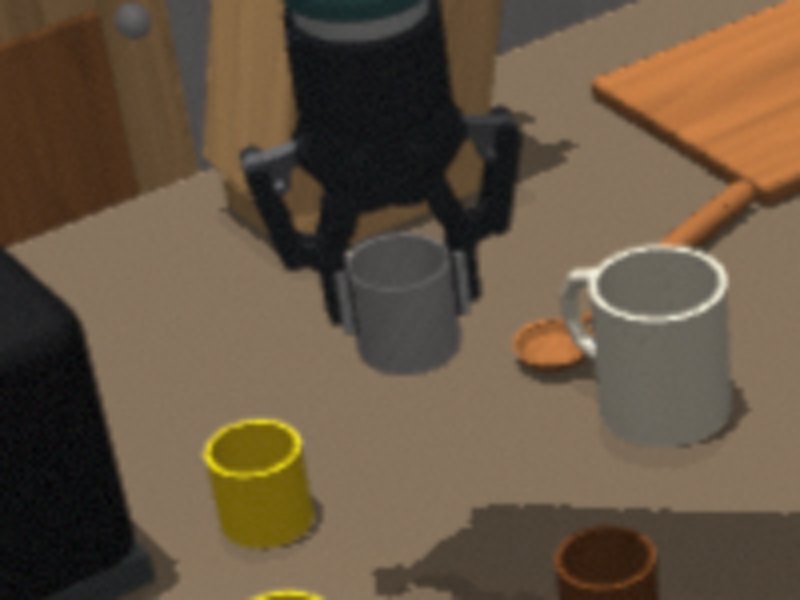

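The cup is held upright in the gripper (crop: rim about (400,262), base about (408,350)). I'll move it over the platform.

Call:
{"method": "step_arm", "body": {
  "plan": [
    {"dx": 0.05, "dy": -0.022, "dz": 0, "ax": 0, "ay": 0, "az": 0, "gripper": 0},
    {"dx": 0.1, "dy": -0.043, "dz": 0, "ax": 0, "ay": 0, "az": 0, "gripper": 0},
    {"dx": 0.12, "dy": -0.052, "dz": 0, "ax": 0, "ay": 0, "az": 0, "gripper": 0},
    {"dx": 0.12, "dy": -0.052, "dz": 0, "ax": 0, "ay": 0, "az": 0, "gripper": 0},
    {"dx": 0.12, "dy": -0.052, "dz": 0, "ax": 0, "ay": 0, "az": 0, "gripper": 0},
    {"dx": 0.12, "dy": -0.052, "dz": 0, "ax": 0, "ay": 0, "az": 0, "gripper": 0},
    {"dx": 0.12, "dy": -0.052, "dz": 0, "ax": 0, "ay": 0, "az": 0, "gripper": 0},
    {"dx": 0.12, "dy": -0.052, "dz": 0, "ax": 0, "ay": 0, "az": 0, "gripper": 0},
    {"dx": 0.12, "dy": -0.052, "dz": 0, "ax": 0, "ay": 0, "az": 0, "gripper": 0},
    {"dx": 0.12, "dy": -0.052, "dz": 0, "ax": 0, "ay": 0, "az": 0, "gripper": 0},
    {"dx": 0.08, "dy": -0.034, "dz": 0, "ax": 0, "ay": 0, "az": 0, "gripper": 0},
    {"dx": 0.039, "dy": -0.015, "dz": 0, "ax": 0, "ay": 0, "az": 0, "gripper": 0},
    {"dx": 0, "dy": 0, "dz": 0.05, "ax": 0, "ay": 0, "az": 0, "gripper": 0},
    {"dx": 0, "dy": 0, "dz": 0.09, "ax": 0, "ay": 0, "az": 0, "gripper": 0},
    {"dx": 0, "dy": 0, "dz": 0.09, "ax": 0, "ay": 0, "az": 0, "gripper": 0},
    {"dx": 0, "dy": 0, "dz": 0.06, "ax": 0, "ay": 0, "az": 0, "gripper": 0},
    {"dx": 0, "dy": 0, "dz": 0.04, "ax": 0, "ay": 0, "az": 0, "gripper": 0},
    {"dx": 0, "dy": 0, "dz": 0.02, "ax": 0, "ay": 0, "az": 0, "gripper": 0},
    {"dx": 0, "dy": 0, "dz": 0, "ax": 0, "ay": 0, "az": 0, "gripper": 0},
    {"dx": 0, "dy": 0, "dz": 0, "ax": 0, "ay": 0, "az": 0, "gripper": 0}
  ]
}}

```text
clock: 9.82
eef_pos: [619.3, 71.5, 83.0]
tool_rot: [3.14, -0.001, 1.162]
force: [-0.1, 0.8, -1.3]
width: 51.9
gripper_force: 62.9
```

```bash
python3 -c "
from go import *
go((618,72,69))"
```

```text
t 9.825 pos [619.3  71.5  83. ] rot [ 3.140e+00 -1.000e-03  1.162e+00] units total [-0.0002 -0.0047  0.0468] F [-0.1  0.8 -1.3] w 51.88731590565766 ydir [ 0.918 -0.397  0.001]
```

Next I'll lower it to about z = 70, then feel for contact.

Call:
{"method": "step_arm", "body": {
  "plan": [
    {"dx": 0, "dy": -0.004, "dz": 0.02, "ax": 0, "ay": 0, "az": 0, "gripper": 0},
    {"dx": 0, "dy": 0, "dz": 0.013, "ax": 0, "ay": 0, "az": 0, "gripper": 0},
    {"dx": 0, "dy": 0, "dz": 0.007, "ax": 0, "ay": 0, "az": 0, "gripper": 0},
    {"dx": 0, "dy": 0, "dz": 0, "ax": 0, "ay": 0, "az": 0, "gripper": 0},
    {"dx": 0, "dy": 0, "dz": 0, "ax": 0, "ay": 0, "az": 0, "gripper": 0}
  ]
}}

```text
clock: 10.45
eef_pos: [617.7, 71.9, 70.3]
tool_rot: [3.141, -0.0, 1.162]
force: [-0.9, 0.2, -1.1]
width: 51.8
gripper_force: 62.9
```

Call:
{"method": "step_arm", "body": {
  "plan": [
    {"dx": 0, "dy": 0, "dz": 0.004, "ax": 0, "ay": 0, "az": 0, "gripper": 0},
    {"dx": 0, "dy": 0, "dz": 0, "ax": 0, "ay": 0, "az": 0, "gripper": 0}
  ]
}}

```text
clock: 10.7
eef_pos: [617.6, 72.0, 69.0]
tool_rot: [-3.141, -0.0, 1.162]
force: [-1.0, 0.5, -1.6]
width: 51.8
gripper_force: 62.9
```

Call:
{"method": "step_arm", "body": {
  "plan": [
    {"dx": 0, "dy": 0, "dz": 0.004, "ax": 0, "ay": 0, "az": 0, "gripper": 0},
    {"dx": 0, "dy": 0, "dz": 0, "ax": 0, "ay": 0, "az": 0, "gripper": 0}
  ]
}}

```text
clock: 10.95
eef_pos: [617.7, 72.0, 68.2]
tool_rot: [3.141, -0.0, 1.162]
force: [-0.7, 0.4, 2.3]
width: 51.9
gripper_force: 63.0
```

Call:
{"method": "step_arm", "body": {
  "plan": [
    {"dx": 0, "dy": 0, "dz": 0.002, "ax": 0, "ay": 0, "az": 0, "gripper": 0},
    {"dx": 0, "dy": 0, "dz": 0, "ax": 0, "ay": 0, "az": 0, "gripper": 0}
  ]
}}

```text
clock: 11.2
eef_pos: [617.7, 72.0, 68.2]
tool_rot: [3.141, -0.001, 1.162]
force: [-2.0, 0.4, 6.9]
width: 51.9
gripper_force: 63.9
```

The cup touches the platform at z = 68.2, as predicted. I'll let go, pause and rise straight up.

Call:
{"method": "step_arm", "body": {
  "plan": [
    {"dx": 0, "dy": 0, "dz": 0, "ax": 0, "ay": 0, "az": 0, "gripper": 0.8},
    {"dx": 0, "dy": 0, "dz": 0, "ax": 0, "ay": 0, "az": 0, "gripper": 1},
    {"dx": 0, "dy": 0, "dz": 0, "ax": 0, "ay": 0, "az": 0, "gripper": 1},
    {"dx": 0, "dy": 0, "dz": 0, "ax": 0, "ay": 0, "az": 0, "gripper": 1},
    {"dx": 0, "dy": 0, "dz": 0, "ax": 0, "ay": 0, "az": 0, "gripper": 1},
    {"dx": 0, "dy": 0, "dz": 0, "ax": 0, "ay": 0, "az": 0, "gripper": 1},
    {"dx": 0, "dy": 0, "dz": -0.02, "ax": 0, "ay": 0, "az": 0, "gripper": 1},
    {"dx": 0, "dy": 0, "dz": -0.05, "ax": 0, "ay": 0, "az": 0, "gripper": 1},
    {"dx": 0, "dy": 0, "dz": -0.08, "ax": 0, "ay": 0, "az": 0, "gripper": 1},
    {"dx": 0, "dy": 0, "dz": -0.1, "ax": 0, "ay": 0, "az": 0, "gripper": 1},
    {"dx": 0, "dy": 0, "dz": -0.1, "ax": 0, "ay": 0, "az": 0, "gripper": 1},
    {"dx": 0, "dy": 0, "dz": -0.05, "ax": 0, "ay": 0, "az": 0, "gripper": 1},
    {"dx": 0, "dy": 0, "dz": 0, "ax": 0, "ay": 0, "az": 0, "gripper": 0},
    {"dx": 0, "dy": 0, "dz": 0, "ax": 0, "ay": 0, "az": 0, "gripper": 0}
  ]
}}

```text
clock: 12.95
eef_pos: [616.8, 72.1, 186.3]
tool_rot: [-3.14, 0.001, 1.162]
force: [0.1, 0.2, -0.5]
width: 51.5
gripper_force: 0.0
```

Run:
```python
from go import *
go((482,96.5,150))
im=grab('scene','s3.png')
H,W=im['range_z'].shape; v,u=np.mgrid[:H,:W]; d=im['range_z']
P=np.stack([(u-im['cx'])/im['fx']*d,(v-im['cy'])/im['fy']*d,d],-1)@im['T'][:3,:3].T+im['T'][:3,3]
p=P[(P[...,2]>45)&(P[...,2]<90)&(np.hypot(P[...,0]-618,P[...,1]-72)<60)]
t=p[p[:,2]>76];print(len(p),len(t),cv2.minEnclosingCircle(t[:,:2].astype(np.float32)),np.percentile(p[:,2],98))
cv2.imwrite('pics/s3c.png',cv2.resize(im['color'][190:340,270:470,::-1],None,fx=4,fy=4))
```

```text
t 12.95 pos [616.8  72.1 186.3] rot [-3.140e+00  1.000e-03  1.162e+00] units total [-0.1038 -0.4446  0.122 ] F [ 0.1  0.2 -0.5] w 51.536365496294785 ydir [ 0.918 -0.397 -0.002]
873 252 ((616.6692504882812, 69.84046173095703), 29.611204147338867) 84.54099023319354
```

View pics/s3c.png

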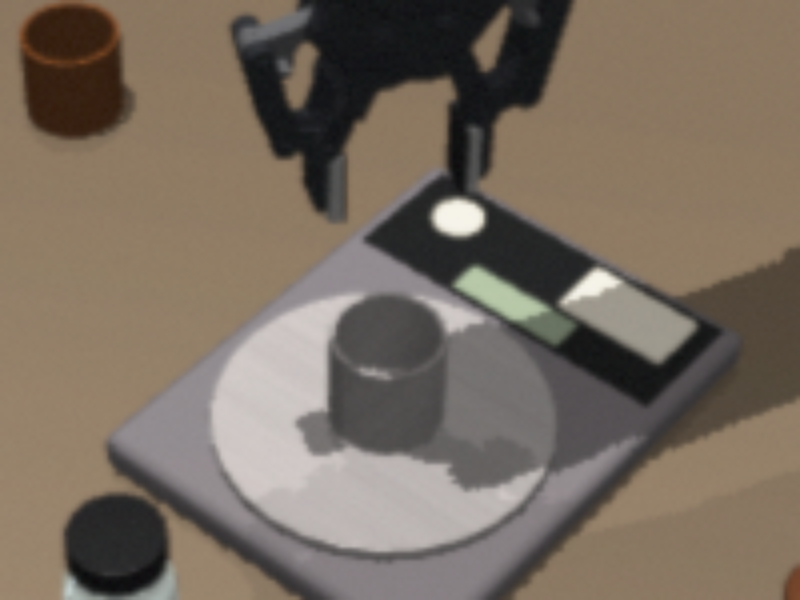

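The cup stands upright at (617,70), within 3 mm of the platform's centre. Crop: cup about (387,370), tare key about (630,315), units key about (458,217). Now I'll go above the tare key with shut fingers, turning them along the key.

Call:
{"method": "step_arm", "body": {
  "plan": [
    {"dx": -0.01, "dy": -0.045, "dz": 0, "ax": 0, "ay": 0, "az": 0, "gripper": 0},
    {"dx": -0.02, "dy": -0.08, "dz": 0, "ax": 0, "ay": 0, "az": 0, "gripper": 0},
    {"dx": -0.02, "dy": -0.1, "dz": 0, "ax": 0, "ay": 0, "az": 0, "gripper": 0},
    {"dx": -0.024, "dy": -0.1, "dz": 0, "ax": 0, "ay": 0, "az": 0, "gripper": 0},
    {"dx": -0.02, "dy": -0.08, "dz": 0, "ax": 0, "ay": 0, "az": 0, "gripper": 0},
    {"dx": -0.01, "dy": -0.04, "dz": 0, "ax": 0, "ay": 0, "az": 0, "gripper": 0},
    {"dx": 0, "dy": 0, "dz": 0, "ax": 0, "ay": 0, "az": 0.108, "gripper": 0},
    {"dx": 0, "dy": 0, "dz": 0, "ax": 0, "ay": 0, "az": 0.108, "gripper": 0},
    {"dx": 0, "dy": 0, "dz": 0, "ax": 0, "ay": 0, "az": 0.108, "gripper": 0},
    {"dx": 0, "dy": 0, "dz": 0, "ax": 0, "ay": 0, "az": 0.108, "gripper": 0},
    {"dx": 0, "dy": 0, "dz": 0, "ax": 0, "ay": 0, "az": 0.108, "gripper": 0},
    {"dx": 0, "dy": 0, "dz": 0, "ax": 0, "ay": 0, "az": 0.108, "gripper": 0},
    {"dx": 0, "dy": 0, "dz": 0, "ax": 0, "ay": 0, "az": 0, "gripper": 0}
  ]
}}

```text
clock: 14.62
eef_pos: [483.0, 96.2, 186.8]
tool_rot: [3.14, 0.0, 0.146]
force: [0.3, 0.1, 0.2]
width: -0.2
gripper_force: 0.0
```

```bash
python3 -c "
from go import *
go((482,96.5,60))"
```

```text
t 14.625 pos [483.   96.2 186.8] rot [3.14  0.    0.146] units total [-0.0031 -0.0022  0.4227] F [0.3 0.1 0.2] w -0.2051052611119747 ydir [ 0.146 -0.989  0.001]
```

Call:
{"method": "step_arm", "body": {
  "plan": [
    {"dx": -0.003, "dy": -0.002, "dz": 0.06, "ax": 0, "ay": 0, "az": 0, "gripper": 0},
    {"dx": 0, "dy": 0, "dz": 0.1, "ax": 0, "ay": 0, "az": 0, "gripper": 0},
    {"dx": 0, "dy": 0, "dz": 0.1, "ax": 0, "ay": 0, "az": 0, "gripper": 0},
    {"dx": 0, "dy": 0, "dz": 0.08, "ax": 0, "ay": 0, "az": 0, "gripper": 0},
    {"dx": 0, "dy": 0, "dz": 0.06, "ax": 0, "ay": 0, "az": 0, "gripper": 0},
    {"dx": 0, "dy": 0, "dz": 0.03, "ax": 0, "ay": 0, "az": 0, "gripper": 0},
    {"dx": 0, "dy": 0, "dz": 0.015, "ax": 0, "ay": 0, "az": 0, "gripper": 0},
    {"dx": 0, "dy": 0, "dz": 0, "ax": 0, "ay": 0, "az": 0, "gripper": 0},
    {"dx": 0, "dy": 0, "dz": 0, "ax": 0, "ay": 0, "az": 0, "gripper": 0}
  ]
}}

```text
clock: 15.75
eef_pos: [482.1, 96.9, 54.3]
tool_rot: [-3.142, -0.001, 0.145]
force: [-0.0, 0.4, -0.1]
width: 0.1
gripper_force: 0.0
```

Call:
{"method": "step_arm", "body": {
  "plan": [
    {"dx": 0, "dy": 0, "dz": 0.007, "ax": 0, "ay": 0, "az": 0, "gripper": 0},
    {"dx": 0, "dy": 0, "dz": 0, "ax": 0, "ay": 0, "az": 0, "gripper": 0}
  ]
}}

```text
clock: 16.0
eef_pos: [481.7, 96.9, 51.8]
tool_rot: [-3.142, -0.0, 0.145]
force: [0.1, 0.1, 0.9]
width: -0.1
gripper_force: 0.0
```

Call:
{"method": "step_arm", "body": {
  "plan": [
    {"dx": 0, "dy": 0, "dz": 0.004, "ax": 0, "ay": 0, "az": 0, "gripper": 0},
    {"dx": 0, "dy": 0, "dz": 0, "ax": 0, "ay": 0, "az": 0, "gripper": 0}
  ]
}}

```text
clock: 16.25
eef_pos: [481.7, 96.8, 50.4]
tool_rot: [-3.142, 0.0, 0.144]
force: [-0.5, 0.4, -0.0]
width: 0.0
gripper_force: 0.0
```

Call:
{"method": "step_arm", "body": {
  "plan": [
    {"dx": 0, "dy": 0, "dz": 0.005, "ax": 0, "ay": 0, "az": 0, "gripper": 0},
    {"dx": 0, "dy": 0, "dz": 0, "ax": 0, "ay": 0, "az": 0, "gripper": 0}
  ]
}}

```text
clock: 16.5
eef_pos: [481.7, 96.8, 48.9]
tool_rot: [-3.142, 0.0, 0.144]
force: [-0.2, 0.4, -1.4]
width: 0.2
gripper_force: 0.0
```

Call:
{"method": "step_arm", "body": {
  "plan": [
    {"dx": 0, "dy": 0, "dz": 0.004, "ax": 0, "ay": 0, "az": 0, "gripper": 0},
    {"dx": 0, "dy": 0, "dz": 0, "ax": 0, "ay": 0, "az": 0, "gripper": 0}
  ]
}}

```text
clock: 16.75
eef_pos: [481.6, 96.8, 47.7]
tool_rot: [-3.142, 0.0, 0.144]
force: [0.2, 0.3, 0.1]
width: 0.0
gripper_force: 0.0
```

Call:
{"method": "step_arm", "body": {
  "plan": [
    {"dx": 0, "dy": 0, "dz": 0.002, "ax": 0, "ay": 0, "az": 0, "gripper": 0},
    {"dx": 0, "dy": 0, "dz": 0, "ax": 0, "ay": 0, "az": 0, "gripper": 0}
  ]
}}

```text
clock: 17.0
eef_pos: [481.7, 96.8, 47.2]
tool_rot: [-3.142, 0.0, 0.144]
force: [-0.1, -0.7, 0.3]
width: 0.1
gripper_force: 0.0
```

Call:
{"method": "step_arm", "body": {
  "plan": [
    {"dx": 0, "dy": 0, "dz": 0.003, "ax": 0, "ay": 0, "az": 0, "gripper": 0},
    {"dx": 0, "dy": 0, "dz": 0, "ax": 0, "ay": 0, "az": 0, "gripper": 0}
  ]
}}

```text
clock: 17.25
eef_pos: [481.7, 96.8, 46.4]
tool_rot: [-3.141, -0.0, 0.144]
force: [-0.6, -0.5, 4.1]
width: 0.2
gripper_force: 1.5
```

Call:
{"method": "step_arm", "body": {
  "plan": [
    {"dx": 0, "dy": 0, "dz": 0.003, "ax": 0, "ay": 0, "az": 0, "gripper": 0},
    {"dx": 0, "dy": 0, "dz": 0, "ax": 0, "ay": 0, "az": 0, "gripper": 0}
  ]
}}

```text
clock: 17.5
eef_pos: [481.7, 96.8, 45.6]
tool_rot: [-3.141, -0.0, 0.144]
force: [-1.0, -0.2, 6.8]
width: 0.0
gripper_force: 3.0
```

Call:
{"method": "step_arm", "body": {
  "plan": [
    {"dx": 0, "dy": 0, "dz": 0.003, "ax": 0, "ay": 0, "az": 0, "gripper": 0},
    {"dx": 0, "dy": 0, "dz": 0, "ax": 0, "ay": 0, "az": 0, "gripper": 0}
  ]
}}

```text
clock: 17.75
eef_pos: [481.8, 96.8, 45.3]
tool_rot: [-3.141, -0.001, 0.144]
force: [-3.0, 0.3, 11.8]
width: -0.0
gripper_force: 6.2
```

The key is pressed at about 12 N. I'll hold it a moment, then rise and back away.

Call:
{"method": "step_arm", "body": {
  "plan": [
    {"dx": 0, "dy": 0, "dz": 0, "ax": 0, "ay": 0, "az": 0, "gripper": 0},
    {"dx": 0, "dy": 0, "dz": 0, "ax": 0, "ay": 0, "az": 0, "gripper": 0},
    {"dx": 0, "dy": 0, "dz": 0, "ax": 0, "ay": 0, "az": 0, "gripper": 0},
    {"dx": 0, "dy": 0, "dz": 0, "ax": 0, "ay": 0, "az": 0, "gripper": 0},
    {"dx": 0, "dy": 0, "dz": 0, "ax": 0, "ay": 0, "az": 0, "gripper": 0}
  ]
}}

```text
clock: 18.38
eef_pos: [481.8, 96.8, 45.3]
tool_rot: [-3.141, -0.001, 0.144]
force: [-2.0, 0.2, 11.6]
width: 0.3
gripper_force: 6.1
```

Call:
{"method": "step_arm", "body": {
  "plan": [
    {"dx": 0, "dy": 0, "dz": -0.02, "ax": 0, "ay": 0, "az": 0, "gripper": 0},
    {"dx": 0, "dy": 0, "dz": -0.06, "ax": 0, "ay": 0, "az": 0, "gripper": 0},
    {"dx": 0, "dy": 0, "dz": -0.1, "ax": 0, "ay": 0, "az": 0, "gripper": 0},
    {"dx": 0, "dy": 0, "dz": -0.1, "ax": 0, "ay": 0, "az": 0, "gripper": 0},
    {"dx": 0, "dy": 0, "dz": -0.1, "ax": 0, "ay": 0, "az": 0, "gripper": 0},
    {"dx": 0, "dy": 0, "dz": -0.05, "ax": 0, "ay": 0, "az": 0, "gripper": 0},
    {"dx": 0, "dy": 0, "dz": 0, "ax": 0, "ay": 0, "az": 0, "gripper": 0},
    {"dx": 0, "dy": 0, "dz": 0, "ax": 0, "ay": 0, "az": 0, "gripper": 0}
  ]
}}

```text
clock: 19.38
eef_pos: [481.1, 97.0, 172.6]
tool_rot: [-3.141, 0.002, 0.145]
force: [-0.4, -0.4, -0.7]
width: 0.2
gripper_force: 0.0
```

Run:
```python
from go import *
go((482,96.5,60))
im=grab('scene','s4.png')
H,W=im['range_z'].shape; v,u=np.mgrid[:H,:W]; d=im['range_z']
P=np.stack([(u-im['cx'])/im['fx']*d,(v-im['cy'])/im['fy']*d,d],-1)@im['T'][:3,:3].T+im['T'][:3,3]
p=P[(P[...,2]>76)&(P[...,2]<90)&(np.hypot(P[...,0]-618,P[...,1]-72)<60)]
print(len(p),cv2.minEnclosingCircle(p[:,:2].astype(np.float32)),np.percentile(p[:,2],98))
cv2.imwrite('pics/s4c.png',cv2.resize(im['color'][190:340,270:470,::-1],None,fx=4,fy=4))
```

```text
t 19.375 pos [481.1  97.  172.6] rot [-3.141e+00  2.000e-03  1.450e-01] units total [0.0034 0.0021 0.3753] F [-0.4 -0.4 -0.7] w 0.23308040577834324 ydir [ 0.144 -0.99  -0.   ]
254 ((616.6895141601562, 71.74466705322266), 29.10744285583496) 85.11111376097918
```

View pics/s4c.png

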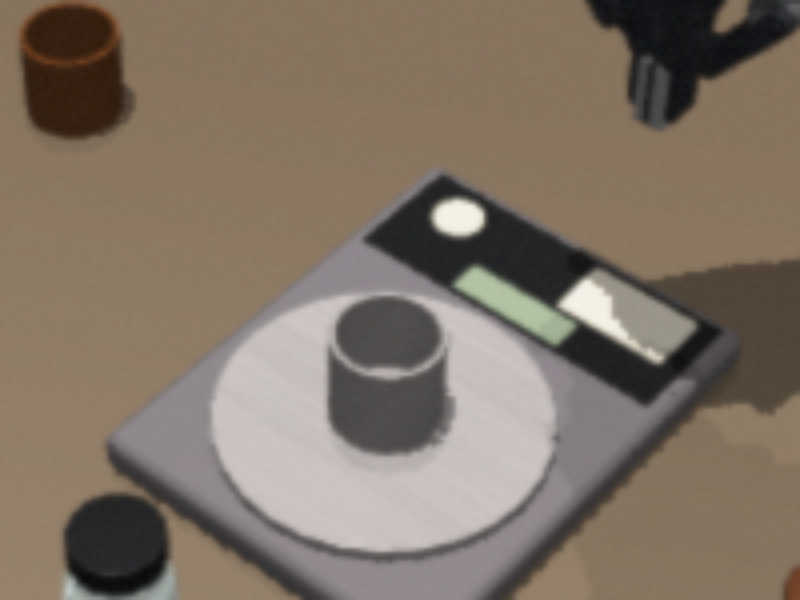

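The cup stands upright in the middle of the platform (387,375), the keys are free and the arm is clear of everything. I'll hand it in.

```bash
python3 -c "
from cell import ctrl
print(ctrl.finish_job())"
```

```text
the job is handed in; nothing more can be done
None
```

The steel cup stands upright within about 3 mm of the platform's centre, the tare key was held at about 12 N for over half a second, the units key was never touched, and the job was handed in at about 19 s (no verdict was shown).

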